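# Turn a glass print plate over in the scraping tray

### The arm

A 6-joint arm with a two-finger parallel gripper is mounted at the origin on the work surface. World frame = base frame: x ahead of the robot, y to its left, z up, the work surface at z = 0. Lengths are in m, angles in rad, forces in N, time in s.
With the tool pointing down it reaches from about 0.4 to 0.825 m from the base axis. Payload 7 kg.
Tool frame: the origin (TCP) lies midway between the tips of the shut fingers; the grasp point (between the pads) lies arm.hold_point_z behind it (arm.hold_point_z is the distance from the TCP to the grasp point, in m); z points along the fingers, y is the line along which they close (so a half turn about z gives the same grasp; the last joint's range is limited). The gripper opens to 88 mm and grips with 3 to 60 N. Pads are 19 mm wide; open, the fingers measure 130 mm over their backs; the gripper's body (78 mm by 193 mm) begins 47 mm behind the grasp point.
Start: joints at [-1.007, 0.359, 0.012, 0, -1.224, -0.288], TCP at [0.184, -0.649, 0.227] pointing down, gripper open.
Joint ranges: [-3.07, 3.07], [-1.43, 2.12], [-1.02, 1.25], [-3.03, 1.67], [-3.05, -0], [-3.03, 3.03]. Speed limits (rad/s): [2.39, 2.39, 3.01, 3.14, 3.14, 3.14].

### API

Orientations are given as [roll, pitch, yaw] about the fixed x, y, z axes, in that order (R = Rz(yaw) Ry(pitch) Rx(roll)).
In Python, from station import arm gives the robot as it stands.
- The arm moves only by the shell command python3 -m crank 'ROWS' [OPENING] [FORCE]. ROWS is JSON, a list that holds one entry, the list of rows, each a list of 4 numbers: the shift along the tool's x, y, z in units of 25 mm (1.0 is 25 mm), then the turn about the tool's z in units of 5 degrees (1.0 is 5 degrees). A call has 1 to 12 rows; each row is the pose to reach, as a shift and turn from the pose commanded when the call began, along the tool's axes at that moment; what a row does not reach only later rows make up. A row lasts 1/8 s, in which the tool goes at most 62.5 mm and 10.7 degrees, less where a joint would pass 70% of its speed; a pose out of reach is approached as far as the arm can. A call with a gripper value outside its range is refused whole. OPENING is the closure, from 0 (fully open) to 1 (shut), set as the call begins (- or left out, the last holds). The fingers move at their own pace and stop on an object; FORCE is the grip in N (left out, the last holds). Time passes only in rows, so rows that repeat a pose let the fingers close. It gives the time, the measured TCP pose, the force, the opening and the grip force at its end, in the units of the state.
- arm.get_state(): the state, without advancing time (a new reading comes with each control period).
- arm.grab_frame(name): name is "side" or "top"; returns (picture, depth): 400x640x3 uint8, red, green, blue; 400x640 float32, m along the optical axis (not along the pixel's ray), 0 where there is no reading.
- arm.get_calibration(name): a dict with "mtx" (3x3 intrinsics, pixels), "R" (3x3) and "t" (3): a world point X has camera coordinates R X + t. Camera axes: x right, y down, z forward; pixel columns grow to the right and rows downward; lengths in m; the calibration is good to about 2 mm. A picture is of the moment at which its call begins. get_calibration takes no time and is no camera call.
- arm.job_done(): hands the job in; it is judged then, once.
Trained networks look in the newest picture that a camera, given by its name, has taken for a name from the list of things; names that differ only in an ending like _2 or _b are one class to them, and where a whole thing is asked for, a point or a joint stands for the part that bears it (a point fixed in the world has none). Each returns a list of dicts, best first, with "score" (0 to 1); they miss things now and then, are a little off and sometimes report something else, mostly with a low value. They report only what shows in the picture. A call takes as long as a camera call. They do not tell look-alikes from the thing itself.
- arm.recognise(thing, camera): "extent" ([left, top, width, height] in pixels, round what is visible of it).
- arm.trace(thing, camera): "mask" (400x640 bool, what is visible of it) and "extent" ([left, top, width, height] in pixels, round what is visible of it).
The state is a dict: "t": time; "q": joint angles; "qd": joint speeds; "joint_efforts": joint torques, N m; "eef_pos": TCP position; "ee_rot": TCP orientation; "force": force on the tool from outside, world axes, zero at the start; "moment": the same for the moment, N m; "width": finger opening in m; "gripper_force": force on a finger pad.
Only numpy, scipy, OpenCV 4.12 (cv2) and the standard library are available. Lean on these libraries where they do the work, as an engineer would, in place of code of your own. Each camera call takes 0.05 s, during which the arm holds its last target. There are 200 camera calls.

### The job

The glass print plate lies flat in the steel scraping tray; turn it over for scraping. Push it up against the tray's sloping back fence until it tips up and lies right back against the slope, pull it over backwards past upright and let it down gently, not dropped, onto its other face, and leave it lying flat, square to the fence and snug against the fence's foot. It is glass, so do not jam it hard against the fence, and leave the other things on the bench and in the tray where they are.

Things in the scene. Friction and masses are not known exactly. Their poses are not given: they have to be found in the camera images.
- plate: Square glass plate, 120 x 120 x 6 mm, 0.15 to 0.25 kg, slippery on steel (friction about 0.45). Bare greenish glass faces up at the start, black coating down. Origin: centre of the face that is down at the start; x, y along its edges, z through its thickness (up at the start, down once turned over). Lies on the tray floor short of the fence, up to 0.2 rad askew.
- tray: Fixed bare-steel scraping tray: floor 385 (x) by 300 mm (y), from x = -150 to +235 mm, its upper surface 3 mm above the bench and this origin; side lips 14 mm high at y = -150 and +150 mm; open front at -x. x points towards the fence, square to it; y along the fence; z up. Across its back stands the fence, with nothing handled behind it.
- clamp: The fence's fixed clamp: two thumbscrews behind the fence; it carries the fence. Origin: on the floor's upper surface, mid-width, on the line where the fence's foot stands at its innermost setting; axes as the tray's. The fence is clamped in its slots with its foot 0 to 40 mm beyond this line (towards +x), differently each time; the setting is not reported: see it or feel for it. It does not slip.
- innermost (a point): Middle of the innermost line of the fence's foot. Fence: steel sheet 3 mm thick, 294 mm wide; from its foot its inner face leans outwards (+x), rising at 55 degrees to a rim 74 mm above the floor and 52 mm beyond the foot, with an 8 mm flange outwards. Its thumbscrews stand 30 mm high, 120 mm beyond this line.
- front_edge (a point): Middle of the tray floor's front edge, on its upper surface. Pushed to the fence, the plate's leading edge climbs it at about 3 to 8 N; when its trailing edge reaches the fence's foot the force rises steeply. It then leans by itself at 55 degrees, upper edge about 105 mm above the bench and 69 mm beyond the foot. Pulled over, it may land up to 6 mm short of the foot.
- scraper: Bystander: scraper with steel blade 60 mm long and 45 mm wide and a wooden handle 95 x 24 mm, 16 mm high, loose on the tray floor beside the plate, near the +y lip. Origin under the middle of its length, x along it.
- gear: Bystander: white printed gear wheel, 58 mm across, 16 mm high, loose on the bench. Origin under its centre.
- caliper: Bystander: digital caliper 230 mm long, 15 mm high, loose on the bench. Origin under the middle of its beam, x along the beam.
- spool: Bystander: full filament spool lying flat, 200 mm across, 66 mm high, loose. Origin under its centre.
- cutters: Bystander: flush cutters 110 mm long, 15 mm high, loose. Origin under the middle, x towards the jaws.
- ipa: Bystander: clear plastic bottle, 64 mm across, 170 mm high, loose. Origin under its centre.
- glue: Bystander: glue stick, 28 mm across, 95 mm high, standing loose. Origin under its centre.
- vase: Bystander: orange printed vase, 72 mm across, 100 mm high, loose. Origin under its centre.
There are look-alikes about, which are no part of the job. There is more than one size of the plate; the job needs the larger.

How it is judged:
On the way, in this order (a step that is already met when the one before it is completed fails the run):
1. the plate is tipped up on edge and lies back against the fence's slope (leaning at 53 degrees or more), touching it (angle between plate's own z axis and vertical between 0.925 and 1.5 rad and contact force between plate and clamp above 0.1 N), for 0.2 s.
2. the plate has been turned over and lies flat on its other face on the tray floor (angle between plate's own z axis and vertical above 3.09 rad and contact force between plate and tray above 0.5 N and x of plate in the frame of clamp below -0.02 m), for 0.2 s.
At the end, for the whole second after the job is handed in: The plate lies turned over (its first upper face down), flat on the tray floor within 0.04 rad, its edge within 3 mm of the fence's foot and square to the fence within 0.05 rad, between the side lips, released and at rest (angle between plate's own z axis and vertical above 3.1 rad and (x of fence_c0 in the frame of plate between 0.083 and 0.09 m or x of fence_c0 in the frame of plate between -0.09 and -0.083 m or y of fence_c0 in the frame of plate between 0.083 and 0.09 m or y of fence_c0 in the frame of plate between -0.09 and -0.083 m) and x of plate in the frame of clamp below -0.02 m and y of plate in the frame of clamp between -0.08 and 0.08 m and z of plate in the frame of clamp below 0.009 m and (angle between the x axis of plate and the x axis of clamp, either way round below 0.05 rad or angle between the x axis of plate and the y axis of clamp, either way round below 0.05 rad) and linear speed of plate below 0.02 m/s and angular speed of plate below 0.1 rad/s); the robot touches nothing.
It fails at once if the glass is jammed against the fence with more than 35 N (contact force between plate and clamp above 35 N).
It fails at once if the plate is let drop or slapped over (faster than 0.75 m/s) (linear speed of plate above 0.75 m/s).
It fails at once if another thing is pushed more than 15 mm from its place (distance of any of scraper, gear, caliper, spool, cutters, ipa, glue, vase from where it was at the start of the episode above 0.015 m).
It also fails if it takes over 72 s, if anything falls off the work surface, if the arm or the gripper's body presses on something with over 40 N, if the wrist force passes 120 N, or if a joint passes its speed limit or range.

## Working session

There is one attempt and no reset: what is moved stays moved. The work goes in short steps, Python scripts to look and compute and a shell command to move; the robot and the scene stay as the last step left them, time stands still between calls to the robot, and variables do not carry over. Pictures are saved under pics/ and viewed, at most 10 in all, crops included, and the job is handed in when it is done.

```bash
ls; mkdir -p pics
python3 - <<'E'
from station import arm
import cv2
s=arm.get_state();print({k:(s[k] if not hasattr(s[k],'tolist') else s[k].tolist()) for k in s});print(arm.hold_point_z)
for n in("top","side"):
    p,d=arm.grab_frame(n);cv2.imwrite(f"pics/{n}0.png",p[:,:,::-1]);c=arm.get_calibration(n);print(n,c)
E
```

```text
pics
{'t': 0.0, 'q': [-1.0068774808730931, 0.3593987525340115, 0.011062107363418484, -0.0003516355601495644, -1.2240948035609682, -0.2880876294847376], 'qd': [0.003187583327248506, -0.0005975968699512305, -0.0012112802144572088, 0.00055883651830971, -0.00015241288740658392, -0.0005065938599684608], 'joint_efforts': [0.0009379012408317067, -58.27182412147522, 29.305983781814575, 6.997341960668564, 0.006711079477099702, -0.00022900824660609942], 'eef_pos': [0.18366825634433312, -0.6490248259932669, 0.22561615725103143], 'ee_rot': [3.139930991491227, -0.00014767891593314708, -2.8658810697016652], 'force': [0.6767145751590803, 0.06804961115358132, -0.016130394345958206], 'moment': [-0.02740285050810039, 0.006836818324831654, 0.020728553873218893], 'gripper_force': 0.0, 'width': 0.0874009748674682}
0.0188
top {'mtx': array([[424.31443071,   0.        , 321.01008176],
       [  0.        , 424.31443071, 201.72832273],
       [  0.        ,   0.        ,   1.        ]]), 'R': array([[-0.0714164 , -0.99744039, -0.00351606],
       [-0.97602359,  0.07060876, -0.20589404],
       [ 0.20561529, -0.01127245, -0.97856798]]), 't': array([0.03800923, 0.50632514, 1.34042832])}
side {'mtx': array([[384.10503577,   0.        , 322.15542315],
       [  0.        , 384.10503577, 197.45601646],
       [  0.        ,   0.        ,   1.        ]]), 'R': array([[ 0.99857696, -0.05120376, -0.01490744],
       [-0.04609909, -0.68823399, -0.72402269],
       [ 0.02681287,  0.72367959, -0.68961505]]), 't': array([-0.53323764,  0.06422633,  1.08516014])}
```

View pics/top0.png

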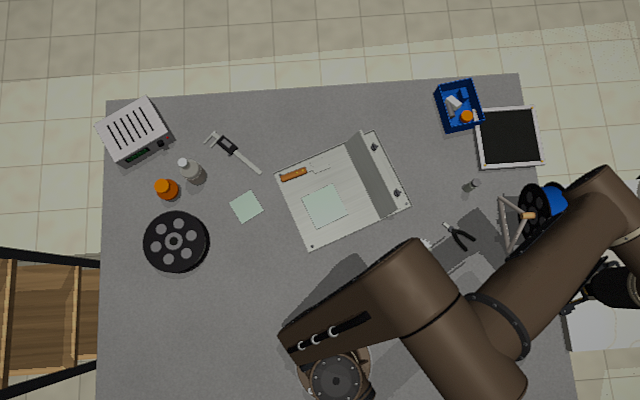

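View pics/side0.png

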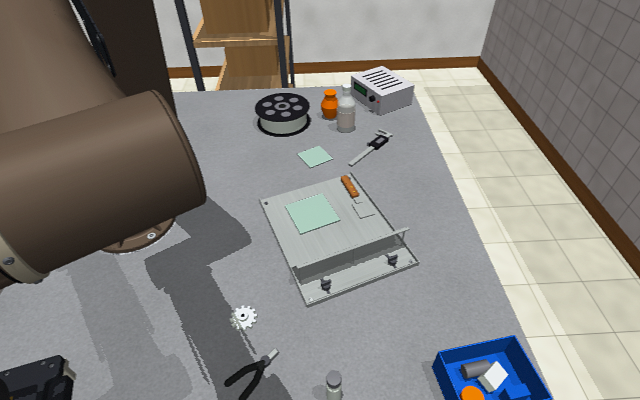

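The pictures show two greenish plates: one in the tray (top 325,206; side 313,213), and a smaller one on the bench (top 246,206; side 315,156). The larger one in the tray fits. The fence lies towards the upper right in the top view (foot about 345,135 to 383,215).

```bash
cat > h.py <<'E'
from station import arm
import cv2, numpy as np
C={n:arm.get_calibration(n) for n in("top","side")}
def proj(n,X):
    c=C[n];p=(np.atleast_2d(X)@c["R"].T+c["t"])@c["mtx"].T;return p[:,:2]/p[:,2:]
def onplane(n,uv,z):
    c=C[n];uv=np.atleast_2d(uv);r=np.c_[uv,np.ones(len(uv))]@np.linalg.inv(c["mtx"]).T@c["R"]
    o=-c["R"].T@c["t"];return o+r*((z-o[2])/r[:,2])[:,None]
def cloud(n,d):
    c=C[n];v,u=np.mgrid[:400,:640];k=np.linalg.inv(c["mtx"])
    P=np.stack([u*d,v*d,d],-1)@k.T;return (P-c["t"])@c["R"]
def rect(n,p,z,ctr,yaw,half,px=0.0008):
    N=int(2*half/px);ca,sa=np.cos(yaw),np.sin(yaw)
    g=np.array([[-half,-half],[half,-half],[half,half],[-half,half]])
    w=g@np.array([[ca,sa],[-sa,ca]])+ctr
    src=proj(n,np.c_[w,np.full(4,z)]).astype(np.float32)
    dst=np.float32([[0,N],[N,N],[N,0],[0,0]])
    return cv2.warpPerspective(p,cv2.getPerspectiveTransform(src,dst),(N,N),flags=cv2.INTER_CUBIC)
def quad(mask):
    cn=max(cv2.findContours(mask.astype(np.uint8),0,2)[0],key=cv2.contourArea);return cv2.minAreaRect(cn)
E
python3 - <<'E'
from h import *
ims={}
for n in("top","side"):
    p,d=arm.grab_frame(n);ims[n]=p
    for r in arm.trace("plate",n):
        m=r["mask"];cn=max(cv2.findContours(m.astype(np.uint8),0,2)[0],key=cv2.contourArea)
        w=onplane(n,cn[:,0,:].astype(float),0.009)[:,:2]
        (c,s,a)=cv2.minAreaRect((w*1000).astype(np.float32));print(n,r["score"],r["extent"],"centre",np.round(c,1),np.round(s,1),round(a,1))
    P=cloud(n,d)
    if n=="top":
        S=P.reshape(-1,3)
        roi=(np.mgrid[:400,:640][1]>270)&(np.mgrid[:400,:640][1]<412)&(np.mgrid[:400,:640][0]>128)&(np.mgrid[:400,:640][0]<250)
        # fence face: fit plane by RANSAC on heights 15..70mm
        Q=P[roi];Q=Q[(Q[:,2]>.012)&(Q[:,2]<.07)]
        rng=np.random.default_rng(0);best=0
        for _ in range(800):
            t=Q[rng.choice(len(Q),3,False)];nn=np.cross(t[1]-t[0],t[2]-t[0]);L=np.linalg.norm(nn)
            if L<1e-7:continue
            nn/=L
            if abs(abs(nn[2])-.574)>.15:continue
            k=abs((Q-t[0])@nn)<.003
            if k.sum()>best:best=k.sum();K=k
        I=Q[K];c=I.mean(0);nn=np.linalg.svd(I-c)[2][2];nn*=np.sign(nn[2])
        h=-nn[:2]/np.linalg.norm(nn[:2]);yaw=np.arctan2(h[1],h[0])
        # foot line at z=.003: nn.(x-c)=0
        foot=c[:2]-h*0; dz=c[2]-.003; foot=c[:2]-h*dz*nn[2]/np.linalg.norm(nn[:2])
        print("fence pts",best,len(Q),"slope deg",np.degrees(np.arccos(nn[2])),"yaw",yaw,"foot pt",foot,"c",c)
        f=P[150:200,300:330];print("floor z tray near",[round(float(P[v,u,2]),4) for v,u in((240,310),(175,300),(150,325),(205,325))])
top=rect("top",ims["top"],0.003,foot-0.1*h,yaw,0.24)
side=rect("side",ims["side"],0.003,foot-0.1*h,yaw,0.24)
cv2.imwrite("pics/rect.png",np.hstack([cv2.resize(x,(400,400),interpolation=cv2.INTER_AREA) for x in(top,side)])[:,:,::-1])
E
```

```text
top 0.59 [303.4, 181.6, 42.1, 46.8] centre [504.2 -10.8] [121.8 125.8] 22.7
top 0.58 [232.2, 192.8, 32.6, 29.2] centre [521.2 254.8] [95.3 91.6] 30.2
top 0.19 [346.5, 133.2, 61.5, 86.2] centre [ 608.9 -192.6] [313.5 112. ] 20.8
fence pts 1110 1931 slope deg 55.057777020514116 yaw -1.2153126136228494 foot pt [ 0.57760015 -0.14602871] c [ 0.58705618 -0.1714991   0.04188483]
floor z tray near [0.0018, 0.0119, 0.0199, 0.0082]
side 0.81 [289.6, 191.5, 52.1, 44.4] centre [504.5 -12. ] [121.7 131. ] 21.3
side 0.75 [301.3, 149.1, 33.1, 20.4] centre [521.8 248.7] [92.6 91.8] 28.9
```

View pics/rect.png

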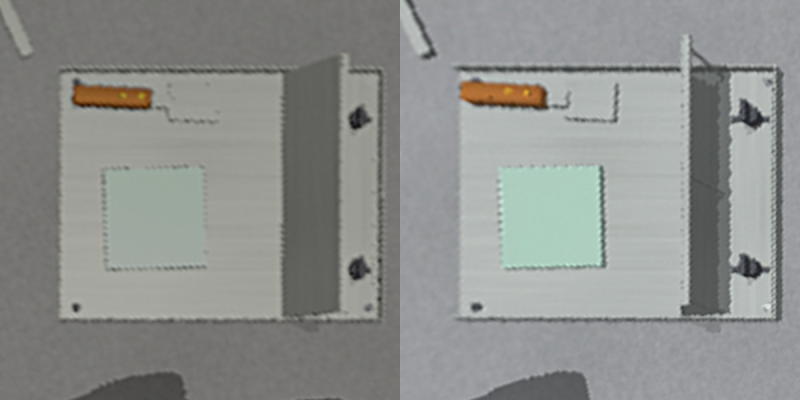

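The rectified view (1.2 mm per pixel) shows the plate in the tray at left panel 104–206 by 166–268, which is 122 mm square, so this is the large one. The bench plate measures about 93 mm. The fence foot is at column 283, so the plate's leading edge is about 92 mm short of it. The plan is to push with both fingers spread along the fence, then turn 90° and straddle the upper edge to pull the plate over.

```bash
cat >> h.py <<'E'
Y=-1.2153;F=np.array([.5776,-.1460]);H=np.array([np.cos(Y),np.sin(Y)]);N=np.array([-H[1],H[0]])
def here():
    s=arm.get_state();p=np.array(s["eef_pos"]);d=p[:2]-F
    print("t",round(s["t"],2),"fence x,y,z mm",np.round([d@H*1e3,d@N*1e3,p[2]*1e3],1),"yaw-Y deg",round(np.degrees(s["ee_rot"][2]-Y),2),"F(h,n,z)",np.round([np.dot(s["force"][:2],H),np.dot(s["force"][:2],N),s["force"][2]],1),"w",round(s["width"]*1e3,1));return s
def go(a,b,z,dyaw):
    "units to fence-frame target (mm), yaw relative to fence x in deg"
    s=here();p=np.array(s["eef_pos"]);w=s["ee_rot"][2]
    t=np.r_[F+H*a/1e3+N*b/1e3,z/1e3]-p
    print("rows",np.round([(t[0]*np.cos(w)+t[1]*np.sin(w))/.025,(t[0]*np.sin(w)-t[1]*np.cos(w))/.025,-t[2]/.025,-((np.degrees(Y-w)+dyaw+180)%360-180)/5],2))
E
python3 -c "
from h import *
go(-240,-22,150,0)"
```

```text
t 0.3 fence x,y,z mm [ 334.8 -544.4  226.3] yaw-Y deg -94.57 F(h,n,z) [-0.1 -0.7 -1.1] w 87.4
rows [-19.    24.58   3.05 -18.91]
```

```bash
python3 -m crank '[[[-0.8,1,0,-0.5],[-2,2.5,0,-2],[-3.5,4.5,0,-3.5],[-5,6.5,0,-5],[-6.5,8.5,0,-7],[-8,10.5,0,-9],[-9.5,12.5,0,-11],[-11,14.5,0,-13],[-12.5,16.5,0,-15],[-14,18.5,0,-17],[-15.5,20.5,0,-18.5],[-16.5,22,0,-18.9]]]' 0.3; python3 -c "
from h import *
go(-240,-22,60,0)"
```

```text
t: 1.8
eef_pos: [0.4315, -0.0054, 0.227]
ee_rot: [-3.14, 0.0, -1.212]
force: [1.1, -1.0, -0.4]
width: 0.0611
gripper_force: 0.0
t 1.8 fence x,y,z mm [-182.6  -88.   227. ] yaw-Y deg 0.17 F(h,n,z) [ 1.4  0.7 -0.4] w 61.1
rows [-2.29 -2.65  6.68  0.03]
```

```bash
python3 -m crank '[[[-0.8,-0.9,1,0],[-1.8,-2,2.5,0],[-2.3,-2.65,4.3,0],[-2.3,-2.65,6,0],[-2.3,-2.65,6.7,0],[-2.3,-2.65,6.7,0],[-2.3,-2.65,6.7,0]]]'; python3 -c "
from h import *
go(-240,-22,5,0)
r=arm.grab_frame('top')
"
```

```text
t: 2.68
eef_pos: [0.4738, 0.0692, 0.06]
ee_rot: [-3.14, 0.0, -1.216]
force: [0.3, 0.6, 0.7]
width: 0.0613
gripper_force: 0.0
t 2.67 fence x,y,z mm [-237.9  -22.4   60. ] yaw-Y deg -0.06 F(h,n,z) [-0.4  0.5  0.7] w 61.3
rows [-0.08 -0.02  2.2  -0.01]
```

```bash
python3 -m crank '[[[-0.08,0,0.6,0],[-0.08,0,1.4,0],[-0.08,0,2,0],[-0.08,0,2.2,0],[-0.08,0,2.22,0],[-0.08,0,2.22,0]]]'
python3 - <<'E'
from h import *
here()
p,d=arm.grab_frame("top");q,_=arm.grab_frame("side")
a=rect("top",p,.003,F-.1*H,Y,.24);b=rect("side",q,.003,F-.1*H,Y,.24)
cv2.imwrite("pics/a1.png",np.hstack([cv2.resize(x,(400,400),interpolation=3) for x in(a,b)])[:,:,::-1])
E
```

```text
t: 3.48
eef_pos: [0.473, 0.0711, 0.0044]
ee_rot: [-3.14, 0.0, -1.216]
force: [-0.5, -0.4, 0.3]
width: 0.0613
gripper_force: 0.0
t 3.48 fence x,y,z mm [-240.   -22.5    4.4] yaw-Y deg -0.06 F(h,n,z) [ 0.2 -0.6  0.3] w 61.3
```

View pics/a1.png

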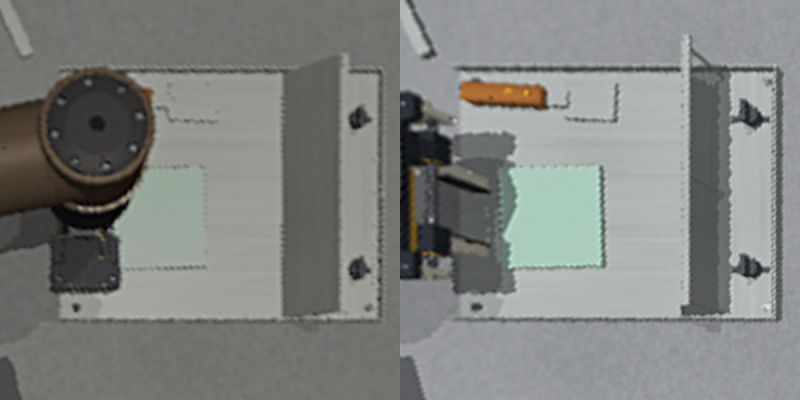

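The side panel shows both fingers (490,180 and 490,240) on the tray floor just behind the plate's trailing edge (column 500). Next I push.

```bash
python3 -m crank '[[[0.3,0,0,0],[0.6,0,0,0],[0.9,0,0,0],[1.25,0,0,0],[1.6,0,0,0],[2,0,0,0],[2.4,0,0,0],[2.8,0,0,0],[3.2,0,0,0],[3.6,0,0,0],[4,0,0,0],[4.3,0,0,0]]]'; python3 -c "
from h import *
here()"
python3 -m crank '[[[0.3,0,0,0],[0.6,0,0,0],[0.9,0,0,0],[1.2,0,0,0],[1.5,0,0,0],[1.8,0,0,0],[2.1,0,0,0],[2.4,0,0,0],[2.7,0,0,0],[3,0,0,0],[3,0,0,0]]]'
python3 - <<'E'
from h import *
here()
q,_=arm.grab_frame("side");cv2.imwrite("pics/a2.png",cv2.resize(q[130:330,200:460],(780,600),interpolation=2)[:,:,::-1])
E
```

```text
t: 5.08
eef_pos: [0.5098, -0.0305, 0.0035]
ee_rot: [3.141, 0.0, -1.217]
force: [-2.9, 7.9, 1.2]
width: 0.0613
gripper_force: 3.5
t 5.08 fence x,y,z mm [-131.8  -23.4    3.5] yaw-Y deg -0.09 F(h,n,z) [-8.4  0.   1.2] w 61.3
t: 6.45
eef_pos: [0.536, -0.1009, 0.0036]
ee_rot: [-3.141, -0.0, -1.217]
force: [0.0, 0.6, 0.4]
width: 0.0616
gripper_force: 0.0
t 6.45 fence x,y,z mm [-56.7 -23.3   3.6] yaw-Y deg -0.1 F(h,n,z) [-0.5  0.2  0.4] w 61.6
```

View pics/a2.png

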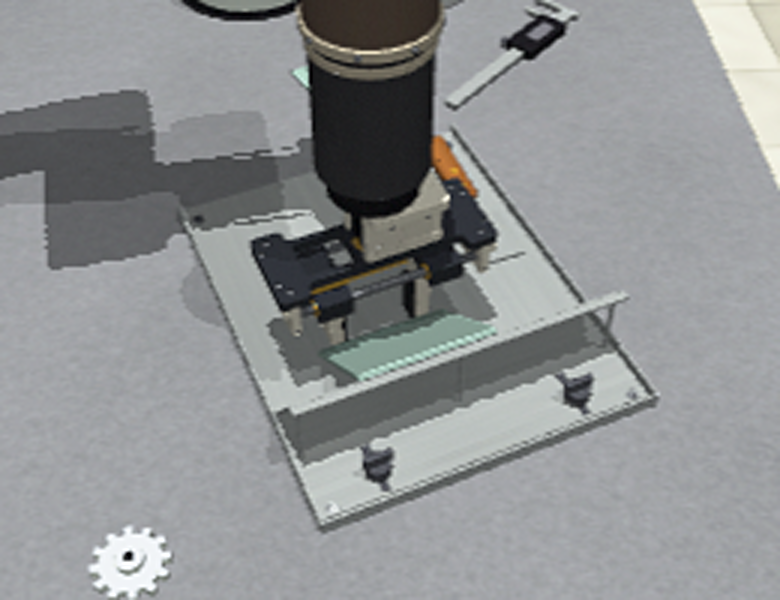

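The plate (crop 330–495, 310–380) is tilted and climbing behind the rim. I continue slowly and watch the force.

```bash
python3 -m crank '[[[0.15,0,0,0],[0.3,0,0,0],[0.45,0,0,0],[0.6,0,0,0],[0.75,0,0,0],[0.9,0,0,0],[1.05,0,0,0],[1.2,0,0,0],[1.3,0,0,0],[1.4,0,0,0],[1.4,0,0,0]]]'; python3 -c "
from h import *
here()"
```

```text
t: 7.88
eef_pos: [0.548, -0.1333, 0.0036]
ee_rot: [-3.141, -0.0, -1.217]
force: [-0.4, 0.4, -0.4]
width: 0.061
gripper_force: 0.0
t 7.88 fence x,y,z mm [-22.2 -23.3   3.6] yaw-Y deg -0.07 F(h,n,z) [-0.5 -0.2 -0.4] w 61.0
```

```bash
python3 -m crank '[[[0.06,0,0,0],[0.12,0,0,0],[0.18,0,0,0],[0.24,0,0,0],[0.24,0,0,0]]]'
python3 - <<'E'
from h import *
here()
q,_=arm.grab_frame("side");cv2.imwrite("pics/a3.png",cv2.resize(q[170:310,250:432],(780,600),interpolation=2)[:,:,::-1])
E
```

```text
t: 8.5
eef_pos: [0.5498, -0.1385, 0.0035]
ee_rot: [3.141, 0.0, -1.217]
force: [-1.0, 3.4, -0.1]
width: 0.0615
gripper_force: 2.1
t 8.5 fence x,y,z mm [-16.7 -23.4   3.5] yaw-Y deg -0.08 F(h,n,z) [-3.5  0.3 -0.1] w 61.5
```

View pics/a3.png

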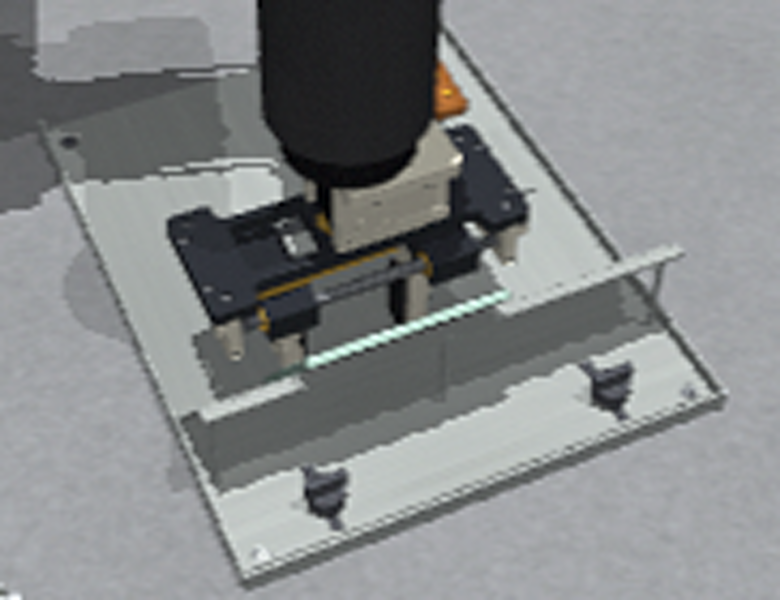

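The plate's upper edge (crop 300,365 to 505,295) now stands above the rim. I make the last millimetres with light force.

```bash
python3 -m crank '[[[0.04,0,0,0],[0.08,0,0,0],[0.08,0,0,0],[0.08,0,0,0]]]'; python3 -c "
from h import *
here()
p,d=arm.grab_frame('side')
P=cloud('side',d)[170:310,250:432].reshape(-1,3)
e=P[:,:2]-F;x=e@H;y=e@N;k=(P[:,2]>.085)&(P[:,2]<.115)&(x>.03)&(x<.1)&(abs(y+.022)<.05)
print(k.sum(),np.round(np.c_[x,P[:,2]][k][::max(1,k.sum()//15)],3).tolist())"
```

```text
t: 9.05
eef_pos: [0.5499, -0.1389, 0.0034]
ee_rot: [3.141, 0.002, -1.217]
force: [-4.7, 15.1, 3.8]
width: 0.0616
gripper_force: 8.2
t 9.05 fence x,y,z mm [-16.3 -23.5   3.4] yaw-Y deg -0.08 F(h,n,z) [-15.8   0.9   3.8] w 61.6
115 [[0.061, 0.104], [0.064, 0.103], [0.066, 0.105], [0.064, 0.104], [0.063, 0.103], [0.061, 0.102], [0.067, 0.101], [0.065, 0.101], [0.064, 0.101], [0.063, 0.103], [0.062, 0.103], [0.065, 0.098], [0.066, 0.102], [0.065, 0.102], [0.064, 0.102], [0.064, 0.102], [0.065, 0.1]]
```

The force rises steeply (16 N) and the upper edge is at x≈65, z≈104 mm, so the plate is fully leaned back. I back off and check that it stays.

```bash
python3 -m crank '[[[-0.1,0,0,0],[-0.3,0,0,0],[-0.8,0,0,0],[-1.4,0,0,0],[-2,0,0,0],[-2,0,-1.5,0],[-2,0,-3.5,0],[-2,0,-5.5,0],[-2,0,-7,0],[-2,0,-7,0]]]' 0.45; python3 -c "
from h import *
go(55,-23,165,-90)
p,d=arm.grab_frame('side')
P=cloud('side',d)[150:310,250:432].reshape(-1,3)
e=P[:,:2]-F;x=e@H;y=e@N;k=(P[:,2]>.085)&(P[:,2]<.115)&(x>.03)&(x<.1)&(abs(y+.022)<.08)
print(k.sum(),np.round(np.percentile(np.c_[x,y,P[:,2]][k],[2,50,98],axis=0),3).tolist())"
```

```text
t: 10.35
eef_pos: [0.535, -0.0928, 0.1821]
ee_rot: [-3.135, -0.002, -1.215]
force: [-0.9, 0.5, -1.2]
width: 0.0482
gripper_force: 0.0
t 10.35 fence x,y,z mm [-64.7 -21.4 182.1] yaw-Y deg -0.01 F(h,n,z) [-0.8 -0.7 -1.2] w 48.2
rows [ 4.79  0.06  0.68 18.  ]
146 [[0.059, -0.082, 0.091], [0.064, -0.027, 0.102], [0.067, 0.034, 0.105]]
```

```bash
python3 -m crank '[[[0.5,0,0,1.5],[1,0,0,3.2],[1.6,0,0,5],[2.2,0,0,7],[2.8,0,0,9],[3.4,0,0,11],[4,0,0,13],[4.4,0,0,15],[4.67,0,0,17],[4.67,0,0,18],[4.67,0,0,18],[4.67,0,0,18]]]' 0.45; python3 -c "
from h import *
go(52,-23,88,-90)"
```

```text
t: 11.9
eef_pos: [0.5734, -0.2028, 0.1777]
ee_rot: [3.141, -0.001, -2.785]
force: [0.4, 0.2, -0.4]
width: 0.0483
gripper_force: 0.0
t 11.9 fence x,y,z mm [ 51.8 -23.7 177.7] yaw-Y deg -89.94 F(h,n,z) [-0.1  0.5 -0.4] w 48.3
rows [-0.03 -0.01  3.59  0.01]
```

```bash
python3 -m crank '[[[0,0,0.8,0],[0,0,1.6,0],[0,0,2.4,0],[0,0,3,0],[0,0,3.4,0],[0,0,3.6,0],[0,0,3.6,0]]]'
python3 - <<'E'
from h import *
here()
q,_=arm.grab_frame("side");cv2.imwrite("pics/a4.png",cv2.resize(q[150:310,250:458],(780,600),interpolation=2)[:,:,::-1])
E
```

```text
t: 12.78
eef_pos: [0.5739, -0.2032, 0.0886]
ee_rot: [-3.142, -0.0, -2.787]
force: [0.0, -0.2, -0.6]
width: 0.0483
gripper_force: 0.0
t 12.78 fence x,y,z mm [ 52.4 -23.4  88.6] yaw-Y deg -90.05 F(h,n,z) [ 0.2 -0.  -0.6] w 48.3
```

View pics/a4.png

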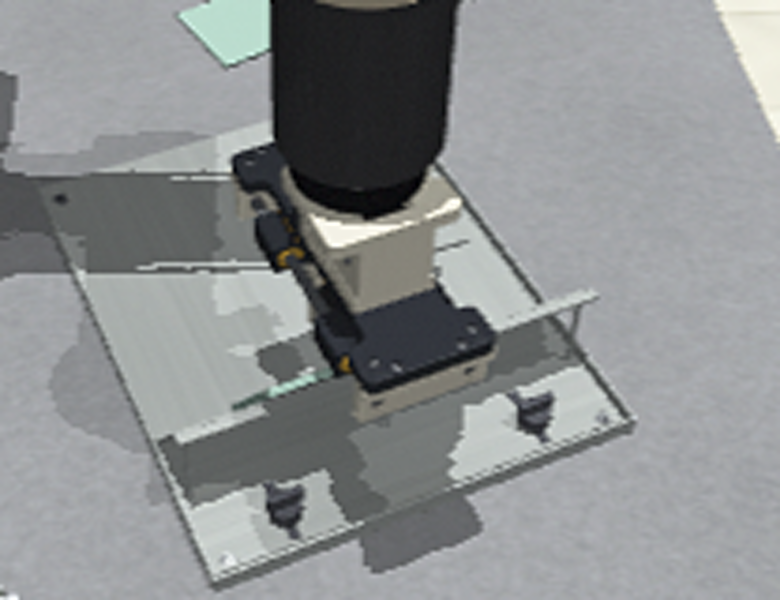

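The picture shows the gripper straddling the upper edge (330,375), with no contact force. I start pulling back.

```bash
python3 -m crank '[[[0,0.15,0,0],[0,0.3,0,0],[0,0.45,0,0],[0,0.6,-0.05,0],[0,0.75,-0.1,0],[0,0.9,-0.15,0],[0,1.05,-0.2,0],[0,1.2,-0.25,0],[0,1.2,-0.25,0]]]'
python3 - <<'E'
from h import *
here()
q,_=arm.grab_frame("side");cv2.imwrite("pics/a5.png",cv2.resize(q[150:310,250:458],(780,600),interpolation=2)[:,:,::-1])
E
```

```text
t: 13.95
eef_pos: [0.5633, -0.1748, 0.0949]
ee_rot: [3.141, 0.0, -2.787]
force: [-0.1, -0.3, 0.0]
width: 0.0481
gripper_force: 0.1
t 13.95 fence x,y,z mm [ 22.  -23.4  94.9] yaw-Y deg -90.05 F(h,n,z) [ 0.2 -0.2  0. ] w 48.1
```

View pics/a5.png

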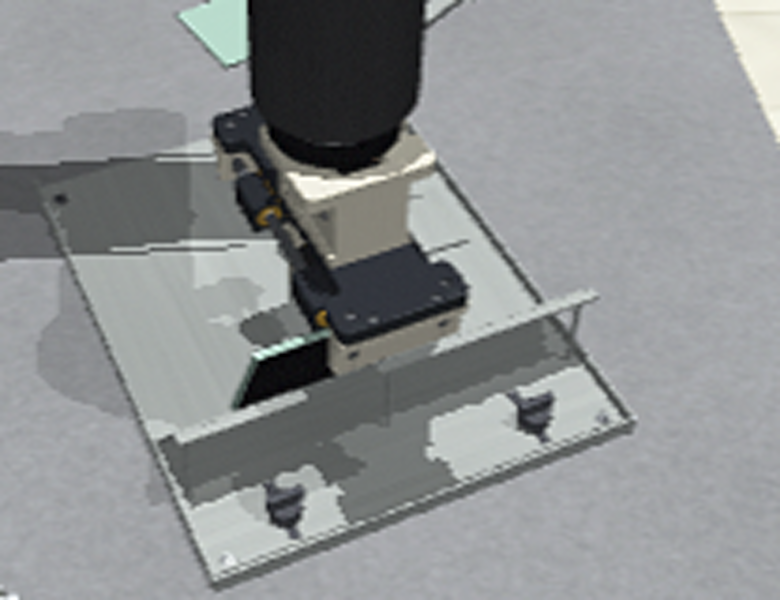

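The black rear face (240–330, 340–405) is now visible and the plate is rising, at about 66°. I continue to about 80°.

```bash
cat >> h.py <<'E'
def pl():
    p,d=arm.grab_frame('side');P=cloud('side',d)[150:330,200:460].reshape(-1,3)
    e=P[:,:2]-F;x=e@H;y=e@N;z=P[:,2]-.003
    k=(z>.02)&(z<.14)&(y>-.085)&(y<-.05)&(x>-.13)&(x<.09)
    b=(z<.085)&(x>z/np.tan(np.radians(55))-.012)
    k&=~b;q=np.c_[x,z][k]*1e3
    print(len(q));
    for lo in range(20,140,10):
        s=q[(q[:,1]>=lo)&(q[:,1]<lo+10)]
        if len(s):print(lo,len(s),np.round(np.percentile(s[:,0],[5,50,95])))
E
python3 -m crank '[[[0,0.12,0,0],[0,0.24,0,0],[0,0.36,-0.05,0],[0,0.48,-0.1,0],[0,0.6,-0.1,0],[0,0.72,-0.1,0],[0,0.84,-0.1,0],[0,0.96,-0.1,0],[0,1.04,-0.1,0],[0,1.04,-0.1,0]]]'; python3 -c "
from h import *
here();pl()"
```

```text
t: 15.25
eef_pos: [0.5543, -0.1506, 0.0973]
ee_rot: [3.142, -0.0, -2.787]
force: [0.5, -0.5, 0.3]
width: 0.0482
gripper_force: 0.0
t 15.25 fence x,y,z mm [ -3.8 -23.4  97.3] yaw-Y deg -90.06 F(h,n,z) [0.6 0.3 0.3] w 48.2
296
20 22 [0. 2. 3.]
30 27 [1. 4. 6.]
40 25 [4. 6. 7.]
50 27 [6. 8. 9.]
60 26 [ 9.  9. 11.]
70 27 [10. 12. 13.]
80 25 [12. 14. 15.]
90 37 [13. 16. 17.]
100 28 [14. 17. 19.]
110 51 [14. 18. 20.]
120 1 [16. 16. 16.]
```

The rear face is measured at about 79° with its bottom edge at the fence foot. Now I narrow the gap round the upper edge before going past upright.

```bash
python3 -m crank '[[[0,-0.1,0,0],[0,-0.2,0,0],[0,-0.3,0,0],[0,-0.4,0,0],[0,-0.5,0,0],[0,-0.56,0,0],[0,-0.56,0,0],[0,-0.56,0,0]]]' 0.78 5; python3 -c "
from h import *
here();pl()"
```

```text
t: 16.3
eef_pos: [0.5592, -0.1638, 0.0973]
ee_rot: [3.142, -0.0, -2.787]
force: [0.1, -0.3, 0.7]
width: 0.0192
gripper_force: 0.1
t 16.3 fence x,y,z mm [ 10.3 -23.4  97.3] yaw-Y deg -90.07 F(h,n,z) [0.3 0.  0.7] w 19.2
294
20 26 [-0.  2.  4.]
30 24 [1. 4. 6.]
40 22 [3. 6. 8.]
50 27 [4. 8. 9.]
60 29 [ 8.  9. 11.]
70 30 [10. 12. 13.]
80 27 [12. 13. 15.]
90 27 [13. 15. 17.]
100 31 [14. 17. 18.]
110 47 [14. 18. 20.]
120 4 [17. 19. 19.]
```

```bash
python3 -m crank '[[[0,0.15,0,0],[0,0.3,0,0],[0,0.45,0,0],[0,0.6,0,0],[0,0.75,0,0],[0,0.9,0,0],[0,1.05,0,0],[0,1.2,0,0],[0,1.35,0,0],[0,1.5,0,0],[0,1.6,0,0],[0,1.6,0,0]]]'; python3 -c "
from h import *
here();pl()"
```

```text
t: 17.85
eef_pos: [0.5453, -0.1262, 0.0973]
ee_rot: [-3.142, -0.0, -2.787]
force: [0.4, -0.2, -0.5]
width: 0.0194
gripper_force: 0.1
t 17.85 fence x,y,z mm [-29.8 -23.4  97.3] yaw-Y deg -90.05 F(h,n,z) [ 0.4  0.3 -0.5] w 19.4
466
20 45 [-12.  -9.  -6.]
30 46 [-14. -12. -10.]
40 46 [-18. -16. -13.]
50 44 [-21. -18. -16.]
60 45 [-23. -21. -18.]
70 48 [-26. -23. -20.]
80 42 [-28. -25. -24.]
90 52 [-31. -29. -26.]
100 47 [-33. -31. -29.]
110 51 [-38. -34. -31.]
```

Now the plate leans 15° past upright on the front finger. I open fully (the front finger carries the edge down) while lowering the tool.

```bash
python3 -m crank '[[[0,0,0,0],[0,0,0.1,0],[0,0,0.2,0],[0,0,0.35,0],[0,0,0.5,0],[0,0,0.65,0],[0,0,0.8,0],[0,0,0.8,0],[0,0,0.8,0],[0,0,0.8,0]]]' 0; python3 -c "
from h import *
here();pl()"
```

```text
t: 19.15
eef_pos: [0.5454, -0.1263, 0.0774]
ee_rot: [-3.142, 0.0, -2.787]
force: [-0.2, -0.1, -0.9]
width: 0.0876
gripper_force: 0.2
t 19.15 fence x,y,z mm [-29.6 -23.3  77.4] yaw-Y deg -90.07 F(h,n,z) [ 0.  -0.2 -0.9] w 87.6
503
20 55 [-22. -18. -14.]
30 57 [-28. -25. -20.]
40 66 [-36. -31. -27.]
50 55 [-43. -38. -35.]
60 62 [-48. -44. -39.]
70 61 [-56. -51. -46.]
80 60 [-61. -57. -53.]
90 60 [-67. -64. -59.]
100 27 [-72. -68. -66.]
```

```bash
python3 -m crank '[[[0,0.2,0.1,0],[0,0.4,0.25,0],[0,0.6,0.4,0],[0,0.78,0.6,0],[0,0.95,0.8,0],[0,1.1,1,0],[0,1.25,1.2,0],[0,1.38,1.4,0],[0,1.5,1.55,0],[0,1.62,1.7,0],[0,1.72,1.76,0],[0,1.72,1.76,0]]]'; python3 -c "
from h import *
here();pl()"
```

```text
t: 20.7
eef_pos: [0.5303, -0.0858, 0.0332]
ee_rot: [3.141, -0.0, -2.787]
force: [-1.0, 1.9, -0.0]
width: 0.0872
gripper_force: 1.1
t 20.7 fence x,y,z mm [-72.9 -23.4  33.2] yaw-Y deg -90.06 F(h,n,z) [-2.1 -0.3 -0. ] w 87.2
539
20 158 [-89. -68. -50.]
30 125 [-114. -101.  -83.]
90 6 [-88.  14.  15.]
100 44 [-124.   -4.   16.]
110 116 [-125.  -62.   12.]
120 28 [-121.   14.   22.]
130 62 [-1. 12. 24.]
```

```bash
python3 -m crank '[[[0,0,0.2,0],[0,0,0.4,0],[0,0.02,0.45,0],[0,0.04,0.48,0],[0,0.06,0.5,0],[0,0.08,0.52,0],[0,0.1,0.55,0],[0,0.12,0.58,0],[0,0.14,0.62,0],[0,0.15,0.65,0],[0,0.15,0.65,0]]]'; python3 -c "
from h import *
here();pl()"
```

```text
t: 22.12
eef_pos: [0.5292, -0.0826, 0.017]
ee_rot: [-3.142, -0.0, -2.787]
force: [-1.4, 1.9, -0.4]
width: 0.0876
gripper_force: 1.3
t 22.12 fence x,y,z mm [-76.3 -23.3  17. ] yaw-Y deg -90.07 F(h,n,z) [-2.2 -0.6 -0.4] w 87.6
313
20 62 [-118. -109.  -92.]
80 31 [-126.    6.   12.]
90 100 [-126.  -67.   11.]
100 51 [-129.  -20.   18.]
110 18 [ 1. 17. 20.]
120 51 [-6.  7. 19.]
```

```bash
python3 -m crank '[[[0,0.01,0.03,0],[0,0.02,0.06,0],[0,0.03,0.1,0],[0,0.04,0.12,0],[0,0.05,0.14,0],[0,0.06,0.16,0],[0,0.07,0.18,0],[0,0.09,0.18,0],[0,0.11,0.18,0],[0,0.14,0.18,0],[0,0.2,0.18,0],[0,0.2,0.18,0]]]'; python3 -c "
from h import *
here();pl()"
```

```text
t: 23.68
eef_pos: [0.5274, -0.0777, 0.0126]
ee_rot: [3.142, -0.0, -2.787]
force: [0.4, -0.8, -0.3]
width: 0.0878
gripper_force: 0.0
t 23.68 fence x,y,z mm [-81.5 -23.3  12.6] yaw-Y deg -90.06 F(h,n,z) [ 0.9  0.1 -0.3] w 87.8
222
70 8 [-2.  6.  8.]
80 38 [-129.  -14.    6.]
90 98 [-128.  -56.    7.]
100 17 [-28.  11.  15.]
110 60 [-11.   4.  15.]
120 1 [1. 1. 1.]
```

```bash
python3 -m crank '[[[0,0,-0.5,0],[0,0,-1.5,0],[0,0,-3,0],[0,1,-4.5,0],[0,2.5,-5,0],[0,4,-5,0],[0,5,-5,0],[0,5,-5,0]]]' 0.3
python3 - <<'E'
from h import *
here()
q,_=arm.grab_frame("side")
for r in arm.trace("plate","side"):
    cn=max(cv2.findContours(r["mask"].astype(np.uint8),0,2)[0],key=cv2.contourArea)
    w=onplane("side",cn[:,0,:].astype(float),0.009)[:,:2]-F
    w=np.c_[w@H,w@N]*1e3;c,s,a=cv2.minAreaRect(w.astype(np.float32));print(round(r["score"],2),np.round(c,1),np.round(s,1),round(a,1),np.round([w.min(0),w.max(0)],1).tolist())
b=rect("side",q,.003,F-.1*H,Y,.18,.0006);cv2.imwrite("pics/a6.png",b[:,:,::-1])
E
```

```text
t: 24.72
eef_pos: [0.4839, 0.0407, 0.1388]
ee_rot: [3.141, 0.002, -2.785]
force: [-0.3, -0.0, 0.3]
width: 0.0613
gripper_force: 0.0
t 24.73 fence x,y,z mm [-207.6  -22.9  138.8] yaw-Y deg -89.93 F(h,n,z) [-0.  -0.3  0.3] w 61.3
0.57 [-60.6 -22.8] [119.3 120.9] 89.5 [[-121.1, -83.0], [-0.2, 36.7]]
```

View pics/a6.png

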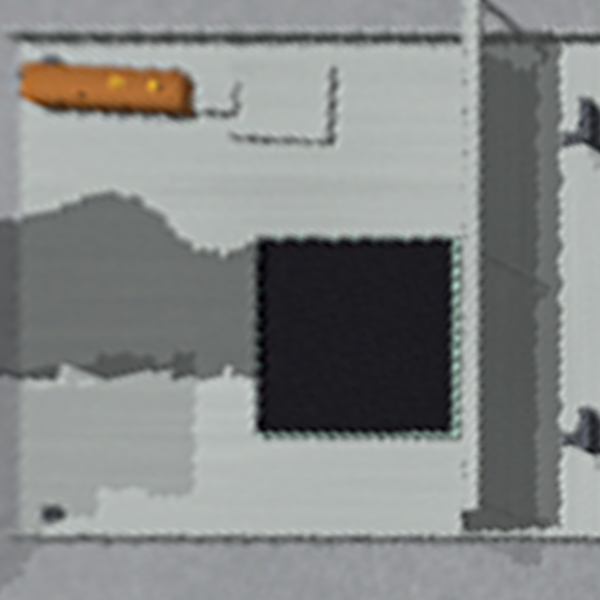

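The crop shows the plate lying flat, coating up (260–460, 240–435), square and close to the foot (about column 465 beyond the rim overlap). I give it a gentle two-finger nudge to make it snug.

```bash
python3 -m crank '[[[0,0,0,-1],[0,0,0,-3],[0,-0.3,0,-5],[0,-0.6,0,-7],[0,-1,0,-9],[0,-1.4,0,-11],[0,-1.8,0,-13],[0,-2,0,-15],[0,-2,0,-17],[0,-2,0,-18],[0,-2,0,-18],[0,-2,0,-18]]]'; python3 -c "
from h import *
go(-148,-23,5,0)"
```

```text
t: 26.32
eef_pos: [0.5014, -0.0079, 0.1376]
ee_rot: [3.141, -0.0, -1.219]
force: [0.1, 0.2, 0.4]
width: 0.0617
gripper_force: 0.0
t 26.32 fence x,y,z mm [-155.9  -23.4  137.6] yaw-Y deg -0.22 F(h,n,z) [-0.1  0.2  0.4] w 61.7
rows [ 0.32 -0.02  5.3  -0.04]
```

```bash
python3 -m crank '[[[0.1,0,1.2,-0.04],[0.2,0,2.6,-0.04],[0.3,0,4,-0.04],[0.3,0,4.9,-0.04],[0.3,0,5.2,-0.04],[0.3,0,5.3,-0.04],[0.3,0,5.3,-0.04]]]'; python3 -m crank '[[[0.08,0,0,0],[0.16,0,0,0],[0.24,0,0,0],[0.32,0,0,0],[0.4,0,0,0],[0.46,0,0,0],[0.52,0,0,0],[0.56,0,0,0],[0.56,0,0,0]]]'; python3 -c "
from h import *
here()"
```

```text
t: 27.2
eef_pos: [0.5046, -0.0143, 0.0058]
ee_rot: [-3.14, -0.0, -1.213]
force: [-0.4, -0.6, 0.1]
width: 0.0613
gripper_force: 0.0
t: 28.32
eef_pos: [0.5089, -0.0277, 0.005]
ee_rot: [3.142, -0.0, -1.213]
force: [-0.3, 0.4, 0.7]
width: 0.0614
gripper_force: 0.0
t 28.32 fence x,y,z mm [-134.8  -23.2    5. ] yaw-Y deg 0.13 F(h,n,z) [-0.4 -0.1  0.7] w 61.4
```

```bash
python3 -m crank '[[[0.03,0,0,0],[0.06,0,0,0],[0.08,0,0,0],[0.08,0,0,0]]]'|grep -E 'eef_pos|force'; python3 -m crank '[[[0.02,0,0,0],[0.04,0,0,0],[0.04,0,0,0]]]'|grep -E 'eef_pos|force'; python3 -c "
from h import *
here()"
```

```text
eef_pos: [0.5096, -0.0295, 0.0051]
force: [-0.3, 0.3, 0.0]
gripper_force: 0.0
eef_pos: [0.5098, -0.0303, 0.005]
force: [-1.2, 2.7, -1.0]
gripper_force: 1.3
t 29.2 fence x,y,z mm [-132.1  -23.3    5. ] yaw-Y deg 0.12 F(h,n,z) [-3.  -0.2 -1. ] w 61.3
```

```bash
python3 -m crank '[[[0.02,0,0,0],[0.02,0,0,0],[0.02,0,0,0]]]'|grep -E 'eef_pos|force'; python3 -c "
from h import *
here()"
```

```text
eef_pos: [0.51, -0.0308, 0.005]
force: [-2.6, 4.7, 0.2]
gripper_force: 2.1
t 29.57 fence x,y,z mm [-131.5  -23.2    5. ] yaw-Y deg 0.13 F(h,n,z) [-5.3 -0.8  0.2] w 61.2
```

The force rises to 5 N within 1 mm, so the plate is against the foot. I retreat and check.

```bash
python3 -m crank '[[[-0.1,0,0,0],[-0.4,0,0,0],[-1,0,0,0],[-1.4,0,-1,0],[-1.5,0,-2.5,0],[-2,0,-4.5,0],[-3.5,0,-6,0],[-3.5,0,-6,0],[-3.5,0,-6,0]]]'
python3 - <<'E'
from h import *
here()
for n in("side","top"):
  q,_=arm.grab_frame(n)
  for t in("plate","scraper"):
   for r in arm.trace(t,n)[:2]:
    cn=max(cv2.findContours(r["mask"].astype(np.uint8),0,2)[0],key=cv2.contourArea)
    w=onplane(n,cn[:,0,:].astype(float),0.009)[:,:2]-F
    w=np.c_[w@H,w@N]*1e3;c,s,a=cv2.minAreaRect(w.astype(np.float32));print(n,t,round(r["score"],2),np.round(c,1),np.round(s,1),round(a,1))
  if n=="side":cv2.imwrite("pics/a7.png",cv2.resize(q[150:310,250:458],(780,600),interpolation=2)[:,:,::-1])
E
```

```text
t: 30.7
eef_pos: [0.4789, 0.0516, 0.1549]
ee_rot: [-3.141, 0.0, -1.212]
force: [-0.2, -1.5, 0.2]
width: 0.0611
gripper_force: 0.0
t 30.7 fence x,y,z mm [-219.6  -23.7  154.9] yaw-Y deg 0.2 F(h,n,z) [ 1.4 -0.7  0.2] w 61.1
side plate 0.92 [-388.9   84.9] [92.3 93. ] 7.1
side plate 0.7 [-58.8 -23.2] [118.7 122. ] 89.5
side scraper 0.68 [-167.4  119.1] [ 46.6 189.3] 86.7
top plate 0.58 [-60.5 -24.6] [120.2 119.5] 89.9
top scraper 0.64 [-89.8 111.8] [46.9 25.9] 71.6
top scraper 0.25 [-72.8  12.9] [387.2 317.4] 0.1
```

View pics/a7.png

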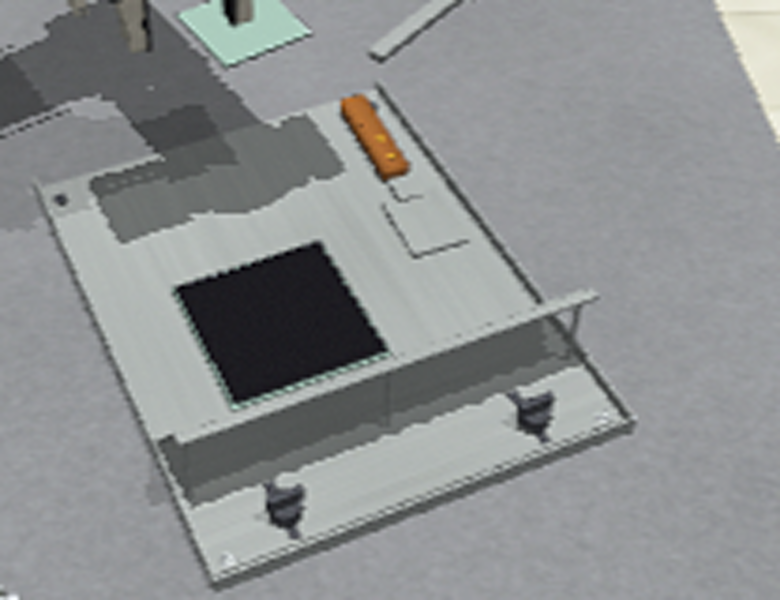

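The picture shows the plate flat with its black coating up (175–385, 240–405), square and against the foot. The scraper at 375,140 has not moved, and the gripper is clear.

```bash
python3 -c "
from station import arm
print(arm.job_done())"
```

```text
the job is handed in; nothing more can be done
None
```

I turned the larger plate over; it now lies flat, coating side up, square and snug against the fence's foot, and the job was handed in at about 31 s of the 72 s limit (no verdict came back).

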